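# Find the rocking corner of the display jig and shim it

## Robot

A 6-joint arm with a two-finger parallel gripper is mounted at the origin on the work surface. World frame = base frame: x ahead of the robot, y to its left, z up, the work surface at z = 0. Lengths are in m, angles in rad, forces in N, time in s.
With the tool pointing down it reaches from about 0.425 to 0.925 m from the base axis. Payload 12.5 kg.
Tool frame: the origin (TCP) lies on the centre line of the jaws, within the pads' length; the fingertips stand 25 mm ahead of it and the grasp point (between the pads) lies 6 mm ahead of it; z points along the fingers, y is the line along which they close (so a half turn about z gives the same grasp; the last joint's range is limited). The gripper opens to 85 mm and grips with 20 to 120 N. Pads are 22 mm wide; open, the fingers measure 114 mm over their backs; the gripper's body (76 mm by 85 mm) begins 54 mm behind the grasp point. The pads swing forward as they close: fully open they stand 13 mm farther back than shut.
Start: joints at [0.998, 0.491, 1.559, -0, 1.092, -0.106], TCP at [0.281, 0.558, 0.22] pointing down, gripper open.
Joint ranges: [-3.1, 3.1], [-0.84, 2.19], [0.05, 2.79], [-1.13, 4.28], [0.06, 2.93], [-2.69, 2.69]. Speed limits (rad/s): [2.22, 2.22, 2.79, 3.14, 3.14, 3.14].

## Interface

Orientations are given as a rotation vector (axis times angle).
In Python, from cell import arm, imaging gives the robot as it stands.
- The arm moves only by the tool arm_command, never from a script. Its argument "commands" is a list of rows, each an object of numbers: "tx", "ty", "tz": the shift along the tool's x, y, z in mm; "spin": the turn about the tool's z in degrees; "grip": the gripper command: -1 is shut, 1 is fully open, values between are in proportion. A call has 1 to 8 rows; each row is the pose to reach, as a shift and turn from the pose commanded when the call began, along the tool's axes at that moment; what a row does not reach only later rows make up. A row lasts 1/12 s, in which the tool goes at most 41.7 mm and 7.16 degrees, less where a joint would pass 70% of its speed; a pose out of reach is approached as far as the arm can. A call with a gripper value outside its range is refused whole. The fingers move at their own pace and stop on an object; the grip force is fixed at half the most. Time passes only in rows, so rows that repeat a pose let the fingers close. It gives the time, the measured TCP pose, the force and the opening at its end, in the units of the state.
- arm.state(): the state, without advancing time (a new reading comes with each control period).
- imaging.capture(name): name is "side" or "top"; returns the picture (384x512x3 uint8, blue, green, red); there is no depth.
- imaging.camera_params(name): a dict with "intrinsics" (3x3 intrinsics, pixels), "k1" (the pictures are not rectified: a ray, as slopes to the right and down, at radius r is drawn at 1 + k1 r^2 times it, then the intrinsics apply), "R" (3x3) and "t" (3): a world point X has camera coordinates R X + t. Camera axes: x right, y down, z forward; pixel columns grow to the right and rows downward; lengths in m; the calibration is good to about 2 mm. A picture is of the moment at which its call begins. camera_params takes no time and is no camera call.
- arm.hand_in(): hands the job in, once; it reports no verdict.
The state is a dict: "time_s": time; "joint_positions": joint angles; "joint_velocities": joint speeds; "tau": joint torques, N m; "tool_pos": TCP position; "ee_rot": TCP orientation; "contact_force": force on the tool from outside, world axes, zero at the start; "wrist_torque": the same for the moment, N m; "finger_gap": finger opening in m.
Only numpy, scipy, OpenCV 4.12 (cv2) and the standard library are available. Lean on these libraries where they do the work, as an engineer would, in place of code of your own. Each camera call takes 0.05 s, during which the arm holds its last target. There are 200 camera calls.

## Task

The display jig rocks on its four feet. Press down on the lugs at the jig plate's corners one after another until you find the one that gives, press the shim lever of that foot down flat so that the corner stands firm, then press that lug once more to check it and draw clear. Leave the other three shim levers up, keep off the display, and do not lift or shift the plate or anything else.

Things in the scene. Friction and masses are not known exactly. Their poses are not given: they have to be found in the camera images.
- plate: Jig plate: loose, about 1.2 kg, aluminium plate 176 (x) x 146 (y) x 8 mm, resting level on four feet, with a flat lug 30 (x) x 58 (y) x 8 mm sticking out sideways (+-y) by each corner. Origin: centre of its underside, 38.5 mm above the bench; tops of plate and lugs at 46.5 mm. x points away from the robot side, y left, z up; the jig is turned up to 0.2 rad. Three lugs are firm, one gives; it cannot be seen which.
- display: Small lit display, 158 x 122 x 7 mm, black frame and white glass, seated on the middle of the jig plate; its glass is 53.5 mm above the bench. Fragile: keep off it. Origin: centre of its underside, axes as plate.
- lug_near_left (a point): Middle of the top of the plate's near left lug (robot side, left as the robot sees it), straight above the middle of its foot; axes as plate. Press straight down here. A firm lug does not move. The one on the worn foot sinks 4 mm under about 3 N, then bottoms out, the opposite corner lifting; it springs back when let go.
- lug_near_right (a point): Middle of the top of the plate's near right lug (robot side, right as the robot sees it), straight above the middle of its foot; axes as plate. Press straight down here. A firm lug does not move. The one on the worn foot sinks 4 mm under about 3 N, then bottoms out, the opposite corner lifting; it springs back when let go.
- lug_far_left (a point): Middle of the top of the plate's far left lug (far side, left as the robot sees it), straight above the middle of its foot; axes as plate. Press straight down here. A firm lug does not move. The one on the worn foot sinks 4 mm under about 3 N, then bottoms out, the opposite corner lifting; it springs back when let go.
- lug_far_right (a point): Middle of the top of the plate's far right lug (far side, right as the robot sees it), straight above the middle of its foot; axes as plate. Press straight down here. A firm lug does not move. The one on the worn foot sinks 4 mm under about 3 N, then bottoms out, the opposite corner lifting; it springs back when let go.
- foot_a: One of four look-alike steel feet, one under each lug (which stands where changes from run to run), on the jig's fixed base plate (262 x 300 x 6 mm): sole 94 x 34 x 7 mm with two 26 mm long cheeks under the lug. Origin: on the base plate, 6 mm above the bench, straight below the middle of the lug and the lever's pin. Axes as plate.
- shim_a (a joint): Cam shim lever of foot_a, 75 x 13 mm, 5 mm thick, on a pin 10 mm above the foot's origin, pointing to -x (robot side). 0 = up, 0.75 rad above level; 0.75 = flat on the sole, top 18.5 mm above the bench. Starts at 0 to 0.08; stiff (0.1 N m), stays where left. Flat, its cam stands on dead centre under the lug: takes up 4 mm at the worn foot, jacks a firm lug up 4 mm.
- tab_a (a point): Middle of the upper face of shim_a's ribbed thumb pad (26 mm wide, 34 mm long), 58 mm from the pin: up, about 42 mm to -x of the foot's origin and 57 mm above the bench; flat, 58 mm to -x and 18.5 mm above the bench. Axes turn with the lever. A straight press down from the raised position takes it flat, the finger sliding along the lever.
- foot_b: One of four look-alike steel feet, one under each lug (which stands where changes from run to run), on the jig's fixed base plate (262 x 300 x 6 mm): sole 94 x 34 x 7 mm with two 26 mm long cheeks under the lug. Origin: on the base plate, 6 mm above the bench, straight below the middle of the lug and the lever's pin. Axes as plate.
- shim_b (a joint): Cam shim lever of foot_b, 75 x 13 mm, 5 mm thick, on a pin 10 mm above the foot's origin, pointing to -x (robot side). 0 = up, 0.75 rad above level; 0.75 = flat on the sole, top 18.5 mm above the bench. Starts at 0 to 0.08; stiff (0.1 N m), stays where left. Flat, its cam stands on dead centre under the lug: takes up 4 mm at the worn foot, jacks a firm lug up 4 mm.
- tab_b (a point): Middle of the upper face of shim_b's ribbed thumb pad (26 mm wide, 34 mm long), 58 mm from the pin: up, about 42 mm to -x of the foot's origin and 57 mm above the bench; flat, 58 mm to -x and 18.5 mm above the bench. Axes turn with the lever. A straight press down from the raised position takes it flat, the finger sliding along the lever.
- foot_c: One of four look-alike steel feet, one under each lug (which stands where changes from run to run), on the jig's fixed base plate (262 x 300 x 6 mm): sole 94 x 34 x 7 mm with two 26 mm long cheeks under the lug. Origin: on the base plate, 6 mm above the bench, straight below the middle of the lug and the lever's pin. Axes as plate.
- shim_c (a joint): Cam shim lever of foot_c, 75 x 13 mm, 5 mm thick, on a pin 10 mm above the foot's origin, pointing to -x (robot side). 0 = up, 0.75 rad above level; 0.75 = flat on the sole, top 18.5 mm above the bench. Starts at 0 to 0.08; stiff (0.1 N m), stays where left. Flat, its cam stands on dead centre under the lug: takes up 4 mm at the worn foot, jacks a firm lug up 4 mm.
- tab_c (a point): Middle of the upper face of shim_c's ribbed thumb pad (26 mm wide, 34 mm long), 58 mm from the pin: up, about 42 mm to -x of the foot's origin and 57 mm above the bench; flat, 58 mm to -x and 18.5 mm above the bench. Axes turn with the lever. A straight press down from the raised position takes it flat, the finger sliding along the lever.
- foot_d: One of four look-alike steel feet, one under each lug (which stands where changes from run to run), on the jig's fixed base plate (262 x 300 x 6 mm): sole 94 x 34 x 7 mm with two 26 mm long cheeks under the lug. Origin: on the base plate, 6 mm above the bench, straight below the middle of the lug and the lever's pin. Axes as plate.
- shim_d (a joint): Cam shim lever of foot_d, 75 x 13 mm, 5 mm thick, on a pin 10 mm above the foot's origin, pointing to -x (robot side). 0 = up, 0.75 rad above level; 0.75 = flat on the sole, top 18.5 mm above the bench. Starts at 0 to 0.08; stiff (0.1 N m), stays where left. Flat, its cam stands on dead centre under the lug: takes up 4 mm at the worn foot, jacks a firm lug up 4 mm.
- tab_d (a point): Middle of the upper face of shim_d's ribbed thumb pad (26 mm wide, 34 mm long), 58 mm from the pin: up, about 42 mm to -x of the foot's origin and 57 mm above the bench; flat, 58 mm to -x and 18.5 mm above the bench. Axes turn with the lever. A straight press down from the raised position takes it flat, the finger sliding along the lever.
- lens_cap: Bystander: black round lens cap, 41 mm across, 16 mm high, standing on the base between the near shim levers. Origin: centre of its underside.
- screwdriver: Bystander: screwdriver 160 mm long lying left of the jig, handle to its -x. Origin: on its length, underside.
- white_tile: Bystander: white reference tile in a steel frame, 36 x 56 x 12 mm, lying right of the jig. Origin: centre of its underside.
- screw_jar: Bystander: clear screw jar with a white cap, 48 mm across, 50 mm high, standing behind the jig. Origin: centre of its underside.
- tape: Bystander: roll of yellow tape lying flat, 90 mm across, 24 mm high, on the left of the bench. Origin: centre of its underside.
- mouse: Bystander: black computer mouse about 110 x 60 x 35 mm on the right of the bench. Origin: centre of its underside.

How it is judged:
By the outcome, as a careful person would: the job done as asked, in the order asked, and still so for the second after the job is handed in, with the robot touching nothing.
It also fails if it takes over 58 s, if anything falls off the work surface, if the arm or the gripper's body presses on something with over 40 N, if the wrist force passes 120 N, or if a joint passes its speed limit or range.

## Working session

There is one attempt and no reset: what is moved stays moved. The work goes in short steps, Python scripts to look and compute and a tool call to move; the robot and the scene stay as the last step left them, time stands still between calls to the robot, and variables do not carry over. Pictures are saved under pics/ and viewed, on a budget of 10 in all, crops included, one or two more only if the job needs it, and the job is handed in when it is done.

Besides the shell and the picture viewer there is one more tool, called after ">>>" as a command line: name --argument value ..., lists and objects as JSON in quotes. arm_command: Moves the arm, as the interface text tells. Its arguments: {"type":"object","properties":{"commands":{"type":"array","items":{"type":"object","properties":{"tx":{"type":"number"},"ty":{"type":"number"},"tz":{"type":"number"},"spin":{"type":"number"},"grip":{"type":"number"}}}}},"required":["commands"]}

```bash
mkdir -p pics; python3 - <<'E'
from cell import arm, imaging
import cv2
for n in("top","side"):
    cv2.imwrite(f"pics/{n}0.png",imaging.capture(n)); p=imaging.camera_params(n); print(n,p)
s=arm.state(); print(s["time_s"],s["tool_pos"],s["ee_rot"],s["contact_force"],s["finger_gap"])
E
```

```text
top {'intrinsics': array([[381.14130672,   0.        , 253.60043679],
       [  0.        , 381.14130672, 188.1926097 ],
       [  0.        ,   0.        ,   1.        ]]), 'k1': -0.09347545099891891, 'R': array([[-0.01355461, -0.99980995, -0.01401183],
       [-0.9972383 ,  0.01454043, -0.07283096],
       [ 0.07302086,  0.01298594, -0.99724587]]), 't': array([0.00451584, 0.61594185, 1.11283201])}
side {'intrinsics': array([[418.85779664,   0.        , 253.01644544],
       [  0.        , 418.85779664, 192.21605154],
       [  0.        ,   0.        ,   1.        ]]), 'k1': -0.10464520695468278, 'R': array([[ 0.7035354 , -0.71064815, -0.00414229],
       [-0.36005827, -0.35141711, -0.86421297],
       [ 0.61269567,  0.60949588, -0.50310912]]), 't': array([-0.42837371,  0.2891435 ,  0.84810709])}
0.1 [0.281117   0.55798052 0.21936542] [-7.26538039e-01 -3.05604981e+00  1.47248932e-03] [-0.54749756  0.22031902 -0.03632625] 0.08556762657728652
```

View pics/top0.png

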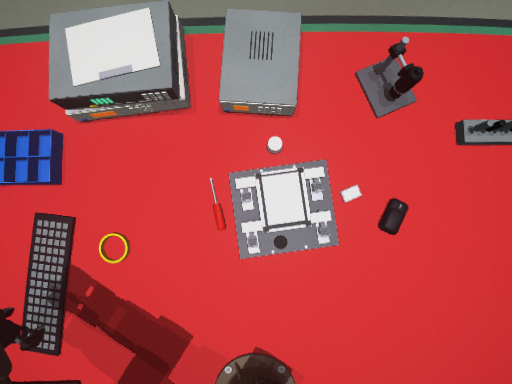

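View pics/side0.png

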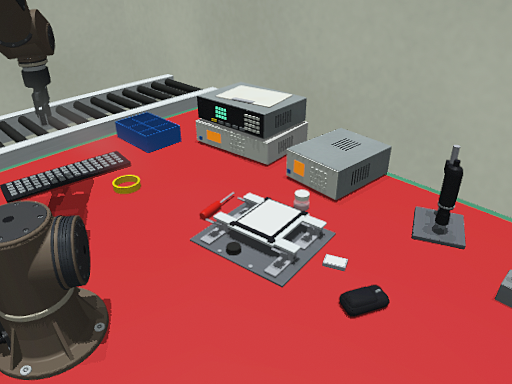

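The top view shows the jig at about (284,207), turned slightly, with the display glass around (284,198). The lens cap is at (280,241), the screwdriver on its left, the tile on its right and the jar behind it. The side view shows the same layout with the jig at about (268,235). Next I'll enlarge both and measure the display and lugs.

```bash
cat > h.py <<'E'
import cv2, numpy as np
from cell import arm, imaging
def ray(n,uv):
    p=imaging.camera_params(n);K=p["intrinsics"]
    d=np.array([(uv[0]-K[0,2])/K[0,0],(uv[1]-K[1,2])/K[1,1]]);q=d.copy()
    for _ in range(20): q=d/(1+p["k1"]*(q@q))
    return -p["R"].T@p["t"], p["R"].T@np.r_[q,1]
def plane(n,uv,z):
    o,d=ray(n,uv); return o+d*(z-o[2])/d[2]
def proj(n,X):
    p=imaging.camera_params(n);c=p["R"]@X+p["t"];q=c[:2]/c[2];q=q*(1+p["k1"]*(q@q))
    return q*p["intrinsics"][0,0]+p["intrinsics"][:2,2]
def tri(a,b):
    o1,d1=ray("top",a);o2,d2=ray("side",b)
    s=np.linalg.lstsq(np.c_[d1,-d2],o2-o1,rcond=None)[0]
    P,Q=o1+s[0]*d1,o2+s[1]*d2; return (P+Q)/2,np.linalg.norm(P-Q)
E
python3 - <<'E'
from h import *
t=cv2.imread("pics/top0.png");s=cv2.imread("pics/side0.png")
c1=cv2.resize(t[150:270,220:350],None,fx=6,fy=5,interpolation=cv2.INTER_CUBIC) if 0 else cv2.resize(t[150:265,222:347],None,fx=5,fy=5,interpolation=cv2.INTER_CUBIC)
c2=cv2.resize(s[185:290,185:345],None,fx=5,fy=5,interpolation=cv2.INTER_CUBIC)
cv2.imwrite("pics/top0c.png",c1);cv2.imwrite("pics/side0c.png",c2)
def blobs(im,x0,y0,x1,y1,th):
    sub=im[y0:y1,x0:x1];m=((sub.min(2)>th)).astype(np.uint8)
    n,l,st,c=cv2.connectedComponentsWithStats(m,connectivity=4)
    for i in range(1,n):
        if st[i,4]>15:
            ct=cv2.findContours((l==i).astype(np.uint8),0,2)[0][0]
            print(st[i,4],c[i]+[x0,y0],cv2.minAreaRect(ct+np.array([x0,y0]))) 
for th in(200,):
    print("top");blobs(t,222,150,347,265,th);print("side");blobs(s,185,185,345,290,th)
# base plate outline: non-red
for n,im,b in(("top",t,(222,150,347,265)),):
    sub=im[b[1]:b[3],b[0]:b[2]].astype(int);m=(sub[...,2]-sub[...,1]<60).astype(np.uint8)
    ct=max(cv2.findContours(m,0,2)[0],key=cv2.contourArea)+np.array(b[:2])
    r=cv2.minAreaRect(ct);print(r)
    for q in cv2.boxPoints(r): print(q,plane(n,q,.006))
E
```

```text
top
93 [278.02150538 170.75268817] ((278.07421875, 170.1122283935547), (4.572591781616211, 36.09940719604492), 83.0887680053711)
557 [313.93357271 195.63375224] ((315.8300476074219, 196.70050048828125), (58.00111770629883, 23.19055938720703), 81.46923065185547)
1788 [282.70469799 198.34004474] ((282.83001708984375, 198.3100128173828), (48.64894104003906, 36.910972595214844), 81.8698959350586)
592 [251.90540541 205.93243243] ((250.848876953125, 209.72515869140625), (65.61997985839844, 23.374584197998047), 82.23483276367188)
36 [344.63888889 194.77777778] ((344.0, 195.0), (4.0, 10.0), 0.0)
73 [316.73972603 196.06849315] ((316.8599548339844, 196.02000427246094), (7.353911399841309, 10.465181350708008), 81.8698959350586)
83 [247.45783133 205.48192771] ((247.4199981689453, 205.44000244140625), (7.778174877166748, 10.60660171508789), 81.8698959350586)
85 [286.36470588 227.97647059] ((286.989990234375, 227.9299774169922), (2.404163122177124, 36.48671340942383), 81.8698959350586)
63 [322.79365079 239.07936508] ((323.5, 238.5), (7.0, 11.0), 90.0)
60 [253.71666667 249.25      ] ((253.558853149
[... 591 characters left out ...]
 ((297.3397521972656, 232.82742309570312), (23.344707489013672, 55.27356719970703), 47.121097564697266)
86 [249.81395349 233.53488372] ((249.72679138183594, 233.48971557617188), (35.84172058105469, 2.335296154022217), 23.96249008178711)
162 [334.56790123 260.22839506] ((334.557373046875, 260.13116455078125), (20.613540649414062, 8.474454879760742), 13.240520477294922)
((283.0796813964844, 208.56777954101562), (86.7636489868164, 99.6895980834961), 82.01067352294922)
[227.68909 172.53488] [0.6659572 0.0740844 0.006    ]
[326.4111  158.67917] [ 0.70397232 -0.22674297  0.006     ]
[338.47028 244.60068] [ 0.44374313 -0.25629594  0.006     ]
[239.74826 258.4564 ] [0.40689438 0.04038805 0.006     ]
```

View pics/top0c.png

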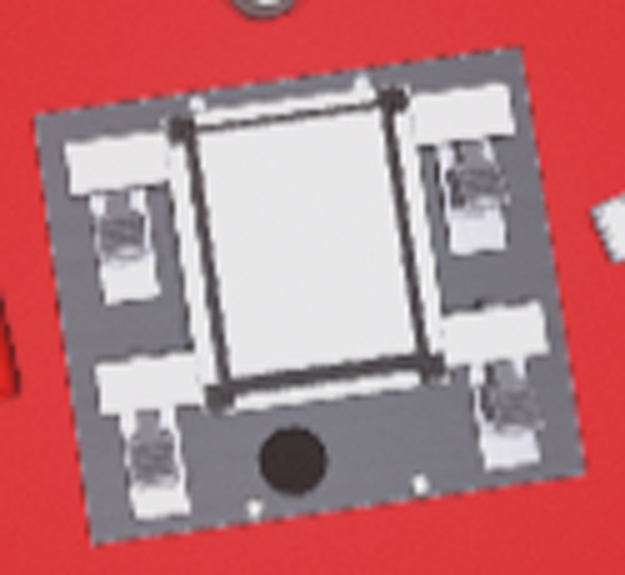

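View pics/side0c.png

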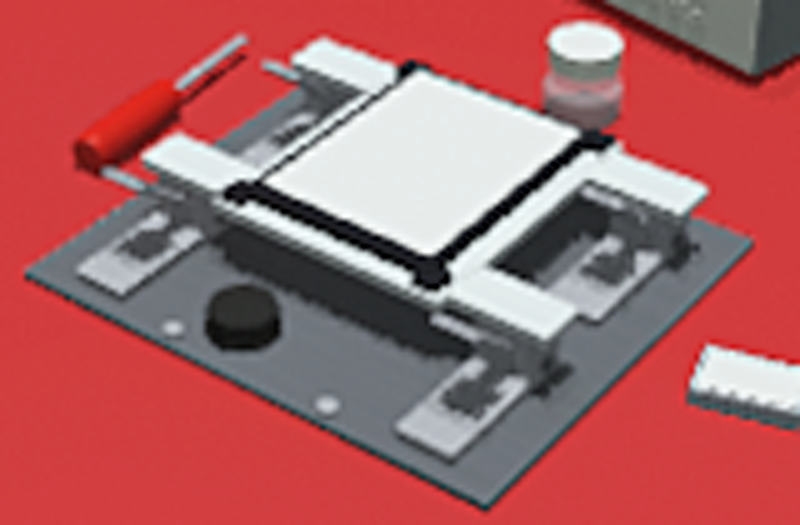

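The crops show the four lugs and the ribbed lever pads in front of each, all of them raised. In the top crop the lug outer edges run (65,145)-(72,195) far left, (512,85)-(516,135) far right, (97,367)-(105,415) near left and (542,303)-(548,352) near right. I'll triangulate these against the side view.

```bash
python3 - <<'E'
from h import *
from scipy.spatial.transform import Rotation as Ro
T=lambda a:np.array(a)/5+[222-.4,150-.4]; S=lambda a:np.array(a)/5+[185-.4,185-.4]
P={"FL far":((65,145),(325,38)),"FL near":((72,195),(293,62)),"FR far":((512,85),(708,190)),
"NL far":((97,367),(178,132)),"NL near":((105,415),(143,155)),"NR far":((542,303),(578,318))}
for k,(a,b) in P.items():
    X,e=tri(T(a),S(b));print(k,X.round(4),round(e,4),plane("top",T(a),.0465).round(4)[:2])
E={"FL":((65,145),(72,195)),"FR":((512,85),(516,135)),"NL":((97,367),(105,415)),"NR":((542,303),(548,352))}
M={k:plane("top",T((np.array(a)+b)/2),.0465)[:2] for k,(a,b) in E.items()}
MS={k:plane("side",S(np.mean(v,0)),.0465)[:2] for k,v in {"FL":((325,38),(293,62)),"NL":((178,132),(143,155)),"FR":((708,190),(680,210)),"NR":((578,318),(545,345))}.items()}
print(M,MS)
y=(M["FL"]+M["NL"]-M["FR"]-M["NR"]);x=(M["FL"]+M["FR"]-M["NL"]-M["NR"])
yaw=np.arctan2(-y[0],y[1]);print("yaws",yaw,np.arctan2(x[1],x[0]),"span y",np.linalg.norm(y)/2,"x",np.linalg.norm(x)/2)
g=plane("top",(282.83,198.31),.0535);print("glass",g, "centre",sum(M.values())/4, sum(MS.values())/4)
G,e=tri((282.8,198.3),(269.0,217.1));print(G,e)
# pads: dark centroid top
R=Ro.from_rotvec([-7.26538039e-01,-3.05604981,1.47248932e-03]).as_matrix();print(R.round(3))
E
```

```text
FL far [0.6439 0.0501 0.046 ] 0.0019 [0.6431 0.0507]
FL near [0.6144 0.0467 0.0433] 0.0012 [0.6137 0.0469]
FR far [ 0.674  -0.2109  0.0462] 0.0019 [ 0.6746 -0.2116]
NL far [0.5136 0.0334 0.0468] 0.0001 [0.5135 0.0335]
NL near [0.4854 0.0294 0.0466] 0.001 [0.4857 0.0291]
NR far [ 0.5463 -0.2263  0.0401] 0.0016 [ 0.5468 -0.2257]
{'FL': array([0.62841447, 0.04880752]), 'FR': array([ 0.65986085, -0.21237055]), 'NL': array([0.49960603, 0.03129648]), 'NR': array([ 0.53256074, -0.22707414])} {'FL': array([0.62741342, 0.04556449]), 'NL': array([0.49941987, 0.03182496]), 'FR': array([ 0.66002325, -0.21083295]), 'NR': array([ 0.52522617, -0.23177617])}
yaws 0.1233267727537245 0.1251279170488558 span y 0.2617624543378914 x 0.12906332626137718
glass [ 0.58312539 -0.08863496  0.0535    ] centre [ 0.58011052 -0.08983517] [ 0.57802068 -0.09130492]
[ 0.58263833 -0.08809155  0.05027483] 0.0018687159203115763
[[-0.893  0.45  -0.001]
 [ 0.45   0.893 -0.001]
 [ 0.    -0.001 -1.   ]]
```

Lug height triangulates to about 46 mm. The lug outer spans come out at 262 and 129 mm, which fits the text. Centre is (0.580,-0.0895) with yaw 0.125. I'm moving toward the near left lug with the fingers shut.

>>> arm_command --commands '[{"tx": -30, "ty": -26, "tz": 0, "spin": -7, "grip": -1}, {"tx": -58, "ty": -51, "tz": 0, "spin": -14, "grip": -1}, {"tx": -86, "ty": -76, "tz": 0, "spin": -21, "grip": -1}, {"tx": -114, "ty": -101, "tz": 0, "spin": -28, "grip": -1}, {"tx": -142, "ty": -126, "tz": 0, "spin": -33.9, "grip": -1}, {"tx": -170, "ty": -151, "tz": 0, "spin": -33.9, "grip": -1}, {"tx": -198, "ty": -175, "tz": 0, "spin": -33.9, "grip": -1}, {"tx": -226, "ty": -199, "tz": 0, "spin": -33.9, "grip": -1}]'

```text
time_s: 0.77
tool_pos: [0.3937, 0.277, 0.2198]
ee_rot: [0.196, -3.135, 0.0]
contact_force: [1.1, 0.3, 0.3]
finger_gap: -0.0001
```

>>> arm_command --commands '[{"tx": -10, "ty": -38, "tz": 0, "grip": -1}, {"tx": -20, "ty": -76, "tz": 0, "grip": -1}, {"tx": -30, "ty": -114, "tz": 5, "grip": -1}, {"tx": -40, "ty": -152, "tz": 15, "grip": -1}, {"tx": -50, "ty": -190, "tz": 25, "grip": -1}, {"tx": -60, "ty": -228, "tz": 35, "grip": -1}, {"tx": -70, "ty": -262, "tz": 50, "grip": -1}, {"tx": -75, "ty": -285, "tz": 75, "grip": -1}]'

```text
$.commands[0]: bad value
```

>>> arm_command --commands '[{"tz": 20, "grip": -1}, {"tz": 38, "grip": -1}, {"tz": 50, "grip": -1}, {"tz": 56, "grip": -1}, {"tz": 56, "grip": -1}, {"tz": 56, "grip": -1}]'

```text
$.commands[0]: bad value
```

```bash
python3 - <<'E'
from h import *
s=arm.state();print(s["time_s"],s["tool_pos"],s["contact_force"])
im={n:imaging.capture(n) for n in("top","side")}
a=cv2.resize(im["top"][150:270,222:347],(400,384),interpolation=2);b=cv2.resize(im["side"][170:290,185:310],(400,384),interpolation=2)
cv2.imwrite("pics/1.png",np.hstack([a,b]))
E
```

```text
0.7667 [0.39367687 0.27700759 0.21983683] [1.08718735 0.31932578 0.33598744]
```

View pics/1.png

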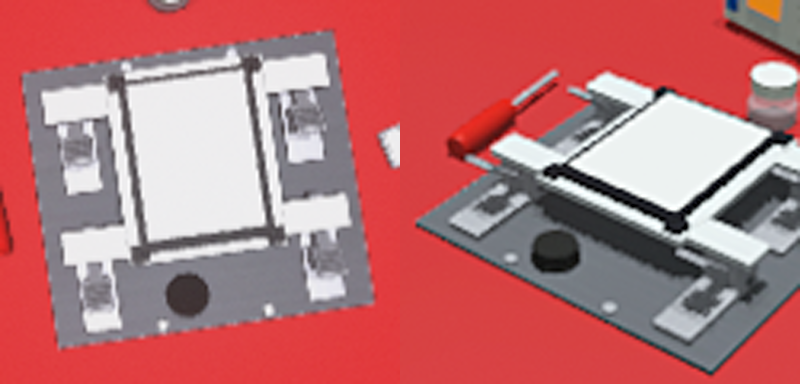

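Both calls were refused because every key has to be present, so the picture just shows the untouched jig with no arm in it. Repeating with spin included.

>>> arm_command --commands '[{"tx": -10, "ty": -38, "tz": 0, "spin": 0, "grip": -1}, {"tx": -20, "ty": -76, "tz": 0, "spin": 0, "grip": -1}, {"tx": -30, "ty": -114, "tz": 5, "spin": 0, "grip": -1}, {"tx": -40, "ty": -152, "tz": 15, "spin": 0, "grip": -1}, {"tx": -50, "ty": -190, "tz": 25, "spin": 0, "grip": -1}, {"tx": -60, "ty": -228, "tz": 35, "spin": 0, "grip": -1}, {"tx": -70, "ty": -262, "tz": 50, "spin": 0, "grip": -1}, {"tx": -75, "ty": -285, "tz": 75, "spin": 0, "grip": -1}]'

```text
time_s: 1.53
tool_pos: [0.5055, 0.0029, 0.1455]
ee_rot: [-0.194, 3.132, -0.001]
contact_force: [0.3, 1.2, -0.6]
finger_gap: 0.0
```

>>> arm_command --commands '[{"tx": 1, "ty": 0, "tz": 20, "spin": 0, "grip": -1}, {"tx": 2, "ty": 0, "tz": 40, "spin": 0, "grip": -1}, {"tx": 2, "ty": 0, "tz": 54, "spin": 0, "grip": -1}, {"tx": 2, "ty": 0, "tz": 60, "spin": 0, "grip": -1}, {"tx": 2, "ty": 0, "tz": 60, "spin": 0, "grip": -1}, {"tx": 2, "ty": 0, "tz": 60, "spin": 0, "grip": -1}]'

```text
time_s: 2.03
tool_pos: [0.5017, 0.0054, 0.0851]
ee_rot: [0.197, -3.135, -0.0]
contact_force: [-0.3, -0.9, 1.2]
finger_gap: -0.0002
```

```bash
python3 - <<'E'
from h import *
s=arm.state();print(s["time_s"],s["tool_pos"],s["contact_force"])
im={n:imaging.capture(n) for n in("top","side")}
a=cv2.resize(im["top"][150:270,222:347],(400,384),interpolation=2);b=cv2.resize(im["side"][170:290,185:310],(400,384),interpolation=2)
cv2.imwrite("pics/2.png",np.hstack([a,b]))
E
```

```text
2.0333 [0.50167578 0.00538401 0.08513232] [-0.28855148 -0.93075501  1.21444313]
```

View pics/2.png

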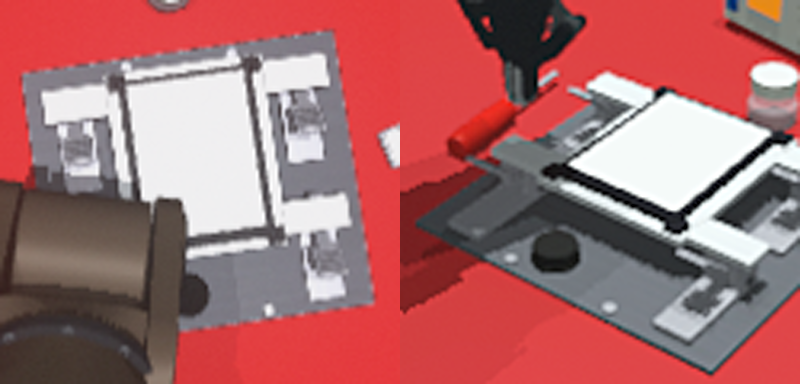

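The finger is about 13 mm above the near left lug, and nothing is touching. Pressing gently.

>>> arm_command --commands '[{"tx": -1, "ty": -1, "tz": 5, "spin": 0, "grip": -1}, {"tx": -1, "ty": -1, "tz": 9, "spin": 0, "grip": -1}, {"tx": -1, "ty": -1, "tz": 11.5, "spin": 0, "grip": -1}, {"tx": -1, "ty": -1, "tz": 12.5, "spin": 0, "grip": -1}, {"tx": -1, "ty": -1, "tz": 13.5, "spin": 0, "grip": -1}, {"tx": -1, "ty": -1, "tz": 14.5, "spin": 0, "grip": -1}, {"tx": -1, "ty": -1, "tz": 14.5, "spin": 0, "grip": -1}]'

```text
time_s: 2.72
tool_pos: [0.5025, 0.0042, 0.0703]
ee_rot: [0.196, -3.135, -0.0]
contact_force: [-0.4, 0.2, -0.4]
finger_gap: 0.0001
```

>>> arm_command --commands '[{"tx": 0, "ty": 0, "tz": 1, "spin": 0, "grip": -1}, {"tx": 0, "ty": 0, "tz": 1, "spin": 0, "grip": -1}, {"tx": 0, "ty": 0, "tz": 1, "spin": 0, "grip": -1}]'

```text
time_s: 2.97
tool_pos: [0.5026, 0.0042, 0.0694]
ee_rot: [-0.196, 3.135, 0.0]
contact_force: [-0.3, 0.1, -0.2]
finger_gap: -0.0002
```

>>> arm_command --commands '[{"tx": 0, "ty": 0, "tz": 1, "spin": 0, "grip": -1}, {"tx": 0, "ty": 0, "tz": 1, "spin": 0, "grip": -1}, {"tx": 0, "ty": 0, "tz": 1, "spin": 0, "grip": -1}]'

```text
time_s: 3.22
tool_pos: [0.5026, 0.0042, 0.0684]
ee_rot: [-0.196, 3.135, 0.0]
contact_force: [0.4, 0.5, 0.1]
finger_gap: -0.0001
```

>>> arm_command --commands '[{"tx": 0, "ty": 0, "tz": 1, "spin": 0, "grip": -1}, {"tx": 0, "ty": 0, "tz": 1, "spin": 0, "grip": -1}, {"tx": 0, "ty": 0, "tz": 1, "spin": 0, "grip": -1}]'

```text
time_s: 3.47
tool_pos: [0.5025, 0.0042, 0.0674]
ee_rot: [0.196, -3.135, -0.0]
contact_force: [-0.3, -0.1, 0.8]
finger_gap: -0.0006
```

>>> arm_command --commands '[{"tx": 0, "ty": 0, "tz": 1, "spin": 0, "grip": -1}, {"tx": 0, "ty": 0, "tz": 1, "spin": 0, "grip": -1}, {"tx": 0, "ty": 0, "tz": 1, "spin": 0, "grip": -1}]'

```text
time_s: 3.72
tool_pos: [0.5026, 0.0042, 0.0663]
ee_rot: [0.196, -3.135, -0.0]
contact_force: [-0.1, -0.2, 0.3]
finger_gap: -0.0004
```

```bash
python3 - <<'E'
from h import *
s=arm.state();print(s["time_s"],s["tool_pos"],s["contact_force"])
im=imaging.capture("side")
cv2.imwrite("pics/3.png",cv2.resize(im[170:290,185:345],(800,600),interpolation=2))
E
```

```text
3.7167 [0.50255276 0.00422085 0.066348  ] [-0.12774034 -0.21827292  0.27193928]
```

View pics/3.png

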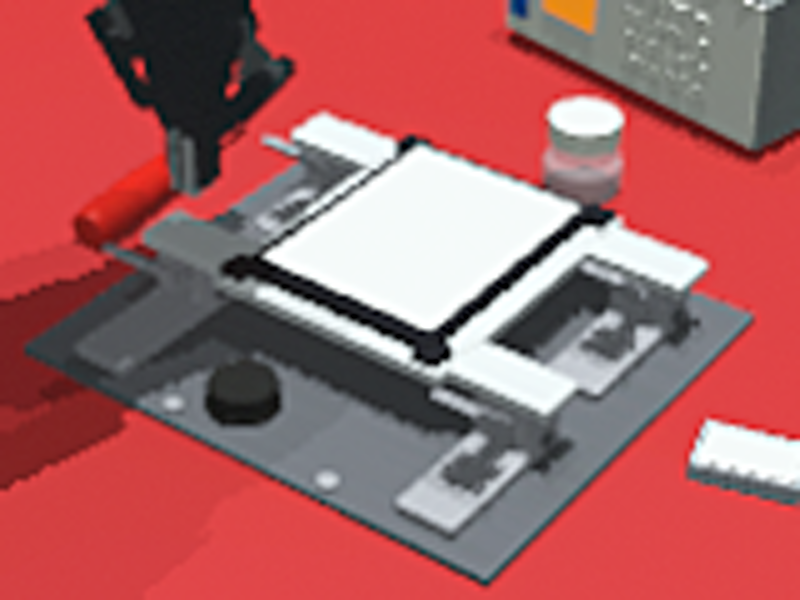

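The fingertip is at about (223,208) in the side picture, still above the near left lug. I'll work out its actual height.

```bash
python3 - <<'E'
from h import *
for z in(.0413,.0465,.055,.06,.0663): print(z,proj("side",np.array([.5026,.0042,z])))
for c in((172,185),(195,195),(218,180)): 
    uv=np.array(c)/5+[184.6,169.6];o,d=ray("side",uv)
    # point on ray in vertical plane closest to tool axis
    dd=d[:2];t=dd@(np.array([.5026,.0042])-o[:2])/(dd@dd);print(uv,o+t*d)
E
```

```text
0.0413 [224.35366371 218.33286606]
0.0465 [224.27835184 216.73755708]
0.055 [224.15467259 214.113484  ]
0.06 [224.0815869 212.5603718]
0.0663 [223.9891466  210.59332321]
[219.  206.6] [0.49275345 0.01236272 0.079813  ]
[223.6 208.6] [0.50199795 0.00471205 0.07269307]
[228.2 205.6] [ 0.51151826 -0.00359157  0.08155279]
```

```bash
python3 - <<'E'
from h import *
im=imaging.capture("side");o=cv2.imread("pics/side0.png")
f=lambda i:cv2.resize(i[180:235,195:250],(400,400),interpolation=cv2.INTER_NEAREST)
a=f(im); a=np.clip(a.astype(float)*1.6,0,255).astype(np.uint8)
cv2.imwrite("pics/4.png",np.hstack([a,f(o)]))
E
```

```text
(no output)
```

View pics/4.png

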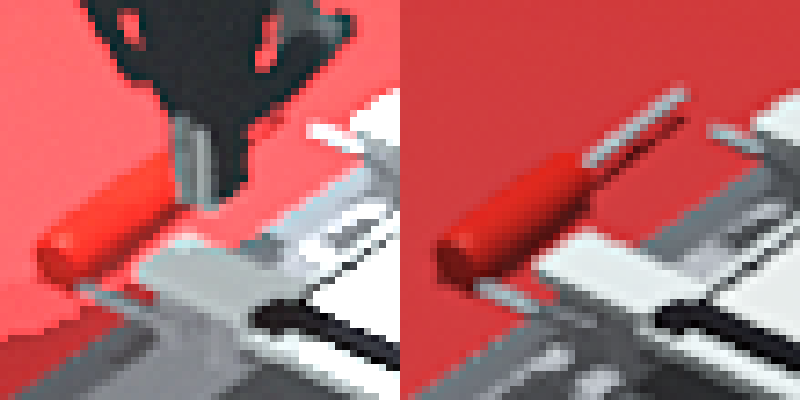

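The side view puts the tip at about (223,208.6), near z 0.08. That's well above where the stated tip length would put it. I'll check the tip offset in the start pictures, where both views show the gripper.

```bash
python3 - <<'E'
from h import *
a=cv2.imread("pics/top0.png")[295:365,0:70];b=cv2.imread("pics/side0.png")[70:140,5:75]
f=lambda i:np.clip(cv2.resize(i,(400,400),interpolation=2)*2.0,0,255).astype(np.uint8)
cv2.imwrite("pics/5.png",np.hstack([f(a),f(b)]))
for z in(.19,.207,.2194,.24,.26):
  for s in(-.0425,0,.0425):
    X=np.array([.281+.45*s,.558+.893*s,z]);print(z,s,((proj("top",X)-[0,295])*400/70).round(),((proj("side",X)-[5,70])*400/70).round())
E
```

```text
0.19 -0.0425 [301. 157.] [255. 411.]
0.19 0 [223. 112.] [262. 381.]
0.19 0.0425 [146.  68.] [269. 354.]
0.207 -0.0425 [281. 167.] [247. 381.]
0.207 0 [202. 122.] [255. 352.]
0.207 0.0425 [125.  77.] [262. 325.]
0.2194 -0.0425 [267. 174.] [242. 359.]
0.2194 0 [187. 128.] [249. 331.]
0.2194 0.0425 [108.  83.] [257. 304.]
0.24 -0.0425 [241. 187.] [233. 322.]
0.24 0 [160. 140.] [241. 295.]
0.24 0.0425 [80. 93.] [248. 269.]
0.26 -0.0425 [216. 200.] [224. 286.]
0.26 0 [133. 152.] [232. 259.]
0.26 0.0425 [ 52. 104.] [240. 234.]
```

View pics/5.png

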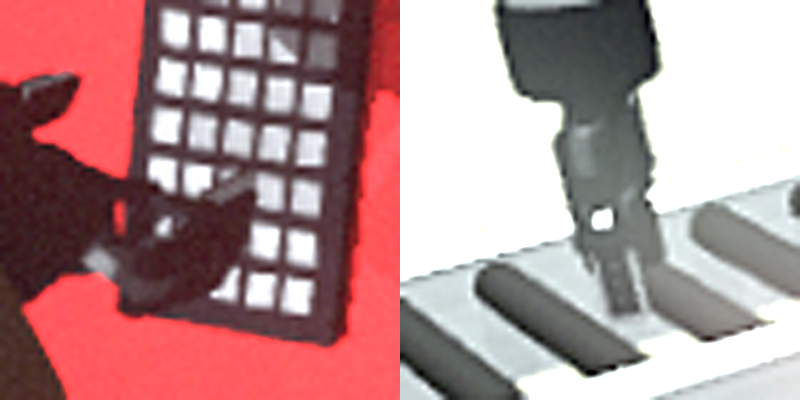

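In the start pictures the open tips sit at about z 0.24, with the TCP at 0.219. So the actual tips are about 33 mm shorter than stated. When shut they should be about 7-14 mm above the TCP, and contact should come at a TCP z of about 0.033-0.040. I'll keep descending with the force as guide.

>>> arm_command --commands '[{"tx": 0, "ty": 0, "tz": 6, "spin": 0, "grip": -1}, {"tx": 0, "ty": 0, "tz": 12, "spin": 0, "grip": -1}, {"tx": 0, "ty": 0, "tz": 17, "spin": 0, "grip": -1}, {"tx": 0, "ty": 0, "tz": 20, "spin": 0, "grip": -1}, {"tx": 0, "ty": 0, "tz": 20, "spin": 0, "grip": -1}]'

```text
time_s: 4.23
tool_pos: [0.5022, 0.0042, 0.0455]
ee_rot: [0.196, -3.134, -0.001]
contact_force: [0.2, 0.4, 0.4]
finger_gap: -0.0004
```

>>> arm_command --commands '[{"tx": 0, "ty": 0, "tz": 1, "spin": 0, "grip": -1}, {"tx": 0, "ty": 0, "tz": 2, "spin": 0, "grip": -1}, {"tx": 0, "ty": 0, "tz": 2, "spin": 0, "grip": -1}]'

```text
time_s: 4.48
tool_pos: [0.5026, 0.0042, 0.0443]
ee_rot: [-0.196, 3.135, 0.0]
contact_force: [0.1, 0.2, -0.0]
finger_gap: -0.0001
```

>>> arm_command --commands '[{"tx": 0, "ty": 0, "tz": 1, "spin": 0, "grip": -1}, {"tx": 0, "ty": 0, "tz": 2, "spin": 0, "grip": -1}, {"tx": 0, "ty": 0, "tz": 2, "spin": 0, "grip": -1}]'

```text
time_s: 4.73
tool_pos: [0.5025, 0.0042, 0.0423]
ee_rot: [-0.196, 3.135, 0.0]
contact_force: [-0.5, -0.5, -0.5]
finger_gap: 0.0001
```

>>> arm_command --commands '[{"tx": 0, "ty": 0, "tz": 1, "spin": 0, "grip": -1}, {"tx": 0, "ty": 0, "tz": 2, "spin": 0, "grip": -1}, {"tx": 0, "ty": 0, "tz": 2, "spin": 0, "grip": -1}]'

```text
time_s: 4.98
tool_pos: [0.5025, 0.0042, 0.0402]
ee_rot: [0.196, -3.135, -0.0]
contact_force: [-0.8, 0.2, -0.4]
finger_gap: 0.0001
```

>>> arm_command --commands '[{"tx": 0, "ty": 0, "tz": 1, "spin": 0, "grip": -1}, {"tx": 0, "ty": 0, "tz": 1, "spin": 0, "grip": -1}, {"tx": 0, "ty": 0, "tz": 1, "spin": 0, "grip": -1}]'

```text
time_s: 5.23
tool_pos: [0.5025, 0.0042, 0.0393]
ee_rot: [0.196, -3.135, -0.0]
contact_force: [-0.2, 0.9, 0.6]
finger_gap: -0.0001
```

>>> arm_command --commands '[{"tx": 0, "ty": 0, "tz": 1, "spin": 0, "grip": -1}, {"tx": 0, "ty": 0, "tz": 1, "spin": 0, "grip": -1}, {"tx": 0, "ty": 0, "tz": 1, "spin": 0, "grip": -1}]'

```text
time_s: 5.48
tool_pos: [0.5026, 0.0042, 0.0384]
ee_rot: [0.196, -3.135, -0.0]
contact_force: [0.3, 0.7, 0.1]
finger_gap: 0.0001
```

>>> arm_command --commands '[{"tx": 0, "ty": 0, "tz": 1, "spin": 0, "grip": -1}, {"tx": 0, "ty": 0, "tz": 1, "spin": 0, "grip": -1}, {"tx": 0, "ty": 0, "tz": 1, "spin": 0, "grip": -1}]'

```text
time_s: 5.73
tool_pos: [0.5025, 0.0042, 0.0373]
ee_rot: [0.196, -3.135, -0.0]
contact_force: [0.2, 0.4, 0.3]
finger_gap: -0.0001
```

>>> arm_command --commands '[{"tx": 0, "ty": 0, "tz": 1, "spin": 0, "grip": -1}, {"tx": 0, "ty": 0, "tz": 1, "spin": 0, "grip": -1}, {"tx": 0, "ty": 0, "tz": 1, "spin": 0, "grip": -1}]'

```text
time_s: 5.98
tool_pos: [0.5026, 0.0042, 0.0364]
ee_rot: [-0.196, 3.135, 0.0]
contact_force: [-0.5, -0.6, 0.3]
finger_gap: 0.0001
```

>>> arm_command --commands '[{"tx": 0, "ty": 0, "tz": 1, "spin": 0, "grip": -1}, {"tx": 0, "ty": 0, "tz": 1, "spin": 0, "grip": -1}, {"tx": 0, "ty": 0, "tz": 1, "spin": 0, "grip": -1}]'

```text
time_s: 6.23
tool_pos: [0.5025, 0.0042, 0.0353]
ee_rot: [0.196, -3.135, -0.0]
contact_force: [-0.7, -0.8, -0.7]
finger_gap: 0.0001
```

>>> arm_command --commands '[{"tx": 0, "ty": 0, "tz": 1, "spin": 0, "grip": -1}, {"tx": 0, "ty": 0, "tz": 1, "spin": 0, "grip": -1}, {"tx": 0, "ty": 0, "tz": 1, "spin": 0, "grip": -1}]'

```text
time_s: 6.48
tool_pos: [0.5026, 0.0042, 0.0351]
ee_rot: [-0.196, 3.135, -0.0]
contact_force: [-2.4, 0.2, 11.9]
finger_gap: 0.0002
```

Contact came at TCP z 0.035, with 12 N and no travel, so the near left lug is firm. The tip is therefore 11 mm above the TCP. Next is the far left lug.

>>> arm_command --commands '[{"tx": 0, "ty": 0, "tz": -15, "spin": 0, "grip": -1}, {"tx": 0, "ty": 0, "tz": -38, "spin": 0, "grip": -1}, {"tx": -33, "ty": 0, "tz": -38, "spin": 0, "grip": -1}, {"tx": -67, "ty": 0, "tz": -38, "spin": 0, "grip": -1}, {"tx": -101, "ty": 0, "tz": -38, "spin": 0, "grip": -1}, {"tx": -129, "ty": 0, "tz": -38, "spin": 0, "grip": -1}, {"tx": -129, "ty": 0, "tz": -38, "spin": 0, "grip": -1}]'

```text
time_s: 7.07
tool_pos: [0.6349, 0.0207, 0.0724]
ee_rot: [-0.196, 3.132, -0.001]
contact_force: [-1.1, 0.1, -1.3]
finger_gap: 0.0003
```

>>> arm_command --commands '[{"tx": 0, "ty": 0, "tz": 15, "spin": 0, "grip": -1}, {"tx": 0, "ty": 0, "tz": 27, "spin": 0, "grip": -1}, {"tx": 0, "ty": 0, "tz": 34, "spin": 0, "grip": -1}, {"tx": 0, "ty": 0, "tz": 35, "spin": 0, "grip": -1}, {"tx": 0, "ty": 0, "tz": 36, "spin": 0, "grip": -1}, {"tx": 0, "ty": 0, "tz": 37, "spin": 0, "grip": -1}, {"tx": 0, "ty": 0, "tz": 38, "spin": 0, "grip": -1}, {"tx": 0, "ty": 0, "tz": 38, "spin": 0, "grip": -1}]'

```text
time_s: 7.73
tool_pos: [0.6308, 0.0202, 0.0352]
ee_rot: [-0.196, 3.134, -0.0]
contact_force: [-0.9, -0.7, 3.1]
finger_gap: 0.0001
```

>>> arm_command --commands '[{"tx": 0, "ty": 0, "tz": 0.5, "spin": 0, "grip": -1}, {"tx": 0, "ty": 0, "tz": 1, "spin": 0, "grip": -1}, {"tx": 0, "ty": 0, "tz": 1, "spin": 0, "grip": -1}]'

```text
time_s: 7.98
tool_pos: [0.6308, 0.0202, 0.0351]
ee_rot: [-0.196, 3.134, -0.0]
contact_force: [-5.8, -0.3, 13.9]
finger_gap: -0.0003
```

Far left is firm too (14 N, no travel). Crossing high over to the far right lug.

>>> arm_command --commands '[{"tx": 0, "ty": 0, "tz": -12, "spin": 0, "grip": -1}, {"tx": 0, "ty": 0, "tz": -45, "spin": 0, "grip": -1}, {"tx": 0, "ty": -15, "tz": -75, "spin": 0, "grip": -1}, {"tx": 0, "ty": -55, "tz": -80, "spin": 0, "grip": -1}, {"tx": 0, "ty": -96, "tz": -80, "spin": 0, "grip": -1}, {"tx": 0, "ty": -137, "tz": -80, "spin": 0, "grip": -1}, {"tx": 0, "ty": -178, "tz": -80, "spin": 0, "grip": -1}, {"tx": 0, "ty": -204, "tz": -80, "spin": 0, "grip": -1}]'

```text
time_s: 8.65
tool_pos: [0.6562, -0.1859, 0.1145]
ee_rot: [-0.193, 3.134, -0.002]
contact_force: [0.4, 0.2, -0.1]
finger_gap: -0.0001
```

>>> arm_command --commands '[{"tx": 0, "ty": 0, "tz": 5, "spin": 0, "grip": -1}, {"tx": 0, "ty": 0, "tz": 35, "spin": 0, "grip": -1}, {"tx": 0, "ty": 0, "tz": 60, "spin": 0, "grip": -1}, {"tx": 0, "ty": 0, "tz": 72, "spin": 0, "grip": -1}, {"tx": 0, "ty": 0, "tz": 75, "spin": 0, "grip": -1}, {"tx": 0, "ty": 0, "tz": 77, "spin": 0, "grip": -1}, {"tx": 0, "ty": 0, "tz": 78.5, "spin": 0, "grip": -1}, {"tx": 0, "ty": 0, "tz": 78.5, "spin": 0, "grip": -1}]'

```text
time_s: 9.32
tool_pos: [0.6566, -0.1821, 0.0361]
ee_rot: [-0.196, 3.134, -0.001]
contact_force: [-0.1, 0.5, 0.2]
finger_gap: 0.0001
```

>>> arm_command --commands '[{"tx": 0, "ty": 0, "tz": 1, "spin": 0, "grip": -1}, {"tx": 0, "ty": 0, "tz": 1.5, "spin": 0, "grip": -1}, {"tx": 0, "ty": 0, "tz": 1.5, "spin": 0, "grip": -1}]'

```text
time_s: 9.57
tool_pos: [0.6566, -0.1822, 0.0344]
ee_rot: [-0.196, 3.134, -0.001]
contact_force: [1.2, 0.2, 4.6]
finger_gap: 0.0001
```

>>> arm_command --commands '[{"tx": 0, "ty": 0, "tz": 0.5, "spin": 0, "grip": -1}, {"tx": 0, "ty": 0, "tz": 1, "spin": 0, "grip": -1}, {"tx": 0, "ty": 0, "tz": 1, "spin": 0, "grip": -1}]'

```text
time_s: 9.82
tool_pos: [0.6567, -0.1823, 0.033]
ee_rot: [-0.196, 3.134, -0.001]
contact_force: [2.1, 0.4, 5.5]
finger_gap: 0.0001
```

This one gives. I'll press on to the bottom.

>>> arm_command --commands '[{"tx": 0, "ty": 0, "tz": 1, "spin": 0, "grip": -1}, {"tx": 0, "ty": 0, "tz": 2, "spin": 0, "grip": -1}, {"tx": 0, "ty": 0, "tz": 2, "spin": 0, "grip": -1}]'

```text
time_s: 10.07
tool_pos: [0.6568, -0.1823, 0.0319]
ee_rot: [-0.196, 3.133, -0.001]
contact_force: [0.5, 1.8, 11.9]
finger_gap: 0.0001
```

>>> arm_command --commands '[{"tx": 0, "ty": 0, "tz": 0.5, "spin": 0, "grip": -1}, {"tx": 0, "ty": 0, "tz": 0.5, "spin": 0, "grip": -1}]'

```text
time_s: 10.23
tool_pos: [0.6568, -0.1823, 0.0318]
ee_rot: [-0.196, 3.133, -0.001]
contact_force: [-1.9, 1.7, 16.1]
finger_gap: -0.0002
```

The far right lug sank about 3.5-4 mm under about 5 N, then bottomed out at 16 N. That's the worn foot, and its pad's image position agrees with the model (317,187). I'll back off and move over the lever pad.

>>> arm_command --commands '[{"tx": 0, "ty": 0, "tz": -3, "spin": 0, "grip": -1}, {"tx": 0, "ty": 0, "tz": -7, "spin": 0, "grip": -1}, {"tx": 0, "ty": 0, "tz": -25, "spin": 0, "grip": -1}, {"tx": 0, "ty": 0, "tz": -48, "spin": 0, "grip": -1}, {"tx": 22, "ty": 0, "tz": -48, "spin": 0, "grip": -1}, {"tx": 44, "ty": 0, "tz": -48, "spin": 0, "grip": -1}, {"tx": 44, "ty": 0, "tz": -48, "spin": 0, "grip": -1}, {"tx": 44, "ty": 0, "tz": -48, "spin": 0, "grip": -1}]'

```text
time_s: 10.9
tool_pos: [0.6117, -0.1878, 0.078]
ee_rot: [0.195, -3.135, -0.001]
contact_force: [0.9, -0.1, 0.7]
finger_gap: -0.0
```

>>> arm_command --commands '[{"tx": 0, "ty": 0, "tz": 10, "spin": 0, "grip": -1}, {"tx": 0, "ty": 0, "tz": 18, "spin": 0, "grip": -1}, {"tx": 0, "ty": 0, "tz": 23, "spin": 0, "grip": -1}, {"tx": 0, "ty": 0, "tz": 27, "spin": 0, "grip": -1}, {"tx": 0, "ty": 0, "tz": 31, "spin": 0, "grip": -1}, {"tx": 0, "ty": 0, "tz": 35, "spin": 0, "grip": -1}, {"tx": 0, "ty": 0, "tz": 38, "spin": 0, "grip": -1}, {"tx": 0, "ty": 0, "tz": 40, "spin": 0, "grip": -1}]'

```text
time_s: 11.57
tool_pos: [0.6123, -0.1876, 0.0375]
ee_rot: [0.196, -3.135, -0.0]
contact_force: [-0.0, 1.3, 1.9]
finger_gap: 0.0004
```

>>> arm_command --commands '[{"tx": 0, "ty": 0, "tz": 3, "spin": 0, "grip": -1}, {"tx": 0, "ty": 0, "tz": 6, "spin": 0, "grip": -1}, {"tx": 0, "ty": 0, "tz": 9, "spin": 0, "grip": -1}, {"tx": 0, "ty": 0, "tz": 12, "spin": 0, "grip": -1}, {"tx": 0, "ty": 0, "tz": 15, "spin": 0, "grip": -1}, {"tx": 0, "ty": 0, "tz": 18, "spin": 0, "grip": -1}]'

```text
time_s: 12.07
tool_pos: [0.6123, -0.1876, 0.0196]
ee_rot: [0.196, -3.135, -0.0]
contact_force: [-0.5, 0.1, 2.1]
finger_gap: -0.0002
```

>>> arm_command --commands '[{"tx": 0, "ty": 0, "tz": 2, "spin": 0, "grip": -1}, {"tx": 0, "ty": 0, "tz": 4, "spin": 0, "grip": -1}, {"tx": 0, "ty": 0, "tz": 6, "spin": 0, "grip": -1}, {"tx": 0, "ty": 0, "tz": 8, "spin": 0, "grip": -1}, {"tx": 0, "ty": 0, "tz": 8, "spin": 0, "grip": -1}]'

```text
time_s: 12.48
tool_pos: [0.6123, -0.1876, 0.0115]
ee_rot: [0.196, -3.135, -0.0]
contact_force: [0.6, 0.0, -0.8]
finger_gap: 0.0003
```

>>> arm_command --commands '[{"tx": 0, "ty": 0, "tz": 1.5, "spin": 0, "grip": -1}, {"tx": 0, "ty": 0, "tz": 3, "spin": 0, "grip": -1}, {"tx": 0, "ty": 0, "tz": 3.5, "spin": 0, "grip": -1}, {"tx": 0, "ty": 0, "tz": 3.5, "spin": 0, "grip": -1}]'

```text
time_s: 12.82
tool_pos: [0.6123, -0.1876, 0.0082]
ee_rot: [-0.196, 3.135, 0.0]
contact_force: [0.5, 0.4, 1.0]
finger_gap: 0.0001
```

>>> arm_command --commands '[{"tx": 0, "ty": 0, "tz": 0.5, "spin": 0, "grip": -1}, {"tx": 0, "ty": 0, "tz": 1, "spin": 0, "grip": -1}, {"tx": 0, "ty": 0, "tz": 1, "spin": 0, "grip": -1}]'

```text
time_s: 13.07
tool_pos: [0.6124, -0.1876, 0.0074]
ee_rot: [-0.196, 3.135, 0.0]
contact_force: [-0.4, 0.2, 0.1]
finger_gap: 0.0003
```

>>> arm_command --commands '[{"tx": 0, "ty": 0, "tz": 0.5, "spin": 0, "grip": -1}, {"tx": 0, "ty": 0, "tz": 1, "spin": 0, "grip": -1}, {"tx": 0, "ty": 0, "tz": 1, "spin": 0, "grip": -1}]'

```text
time_s: 13.32
tool_pos: [0.6124, -0.1877, 0.007]
ee_rot: [-0.196, 3.135, -0.0]
contact_force: [-2.2, 0.6, 7.9]
finger_gap: 0.0001
```

>>> arm_command --commands '[{"tx": 0, "ty": 0, "tz": 0.5, "spin": 0, "grip": -1}, {"tx": 0, "ty": 0, "tz": 0.5, "spin": 0, "grip": -1}]'

```text
time_s: 13.48
tool_pos: [0.6124, -0.1876, 0.0069]
ee_rot: [-0.196, 3.135, -0.0]
contact_force: [-3.0, 0.7, 11.7]
finger_gap: 0.0
```

The lever is flat on its sole: it stopped hard at a tip height of about 18.3 mm, with 12 N. Now I'll go up and press the lug again.

>>> arm_command --commands '[{"tx": 0, "ty": 0, "tz": -5, "spin": 0, "grip": -1}, {"tx": 0, "ty": 0, "tz": -35, "spin": 0, "grip": -1}, {"tx": 0, "ty": 0, "tz": -70, "spin": 0, "grip": -1}, {"tx": 0, "ty": 0, "tz": -72, "spin": 0, "grip": -1}, {"tx": -22, "ty": 0, "tz": -72, "spin": 0, "grip": -1}, {"tx": -44, "ty": 0, "tz": -72, "spin": 0, "grip": -1}, {"tx": -44, "ty": 0, "tz": -72, "spin": 0, "grip": -1}, {"tx": -44, "ty": 0, "tz": -72, "spin": 0, "grip": -1}]'

```text
time_s: 14.15
tool_pos: [0.6564, -0.1818, 0.0775]
ee_rot: [-0.197, 3.135, 0.0]
contact_force: [-0.6, -0.3, -0.4]
finger_gap: 0.0
```

>>> arm_command --commands '[{"tx": 0, "ty": 0, "tz": 15, "spin": 0, "grip": -1}, {"tx": 0, "ty": 0, "tz": 30, "spin": 0, "grip": -1}, {"tx": 0, "ty": 0, "tz": 37, "spin": 0, "grip": -1}, {"tx": 0, "ty": 0, "tz": 40, "spin": 0, "grip": -1}, {"tx": 0, "ty": 0, "tz": 41, "spin": 0, "grip": -1}, {"tx": 0, "ty": 0, "tz": 42, "spin": 0, "grip": -1}, {"tx": 0, "ty": 0, "tz": 42.5, "spin": 0, "grip": -1}, {"tx": 0, "ty": 0, "tz": 42.5, "spin": 0, "grip": -1}]'

```text
time_s: 14.82
tool_pos: [0.6561, -0.1822, 0.0359]
ee_rot: [-0.196, 3.135, -0.0]
contact_force: [0.0, -0.2, 1.1]
finger_gap: -0.0001
```

>>> arm_command --commands '[{"tx": 0, "ty": 0, "tz": 0.5, "spin": 0, "grip": -1}, {"tx": 0, "ty": 0, "tz": 1, "spin": 0, "grip": -1}, {"tx": 0, "ty": 0, "tz": 1, "spin": 0, "grip": -1}]'

```text
time_s: 15.07
tool_pos: [0.6562, -0.1822, 0.0351]
ee_rot: [-0.196, 3.135, -0.0]
contact_force: [-1.2, 0.2, 4.7]
finger_gap: 0.0002
```

>>> arm_command --commands '[{"tx": 0, "ty": 0, "tz": 0.5, "spin": 0, "grip": -1}, {"tx": 0, "ty": 0, "tz": 0.8, "spin": 0, "grip": -1}, {"tx": 0, "ty": 0, "tz": 0.8, "spin": 0, "grip": -1}]'

```text
time_s: 15.32
tool_pos: [0.6562, -0.1822, 0.035]
ee_rot: [-0.196, 3.134, -0.001]
contact_force: [-3.2, 1.3, 10.3]
finger_gap: 0.0001
```

The corner is now firm: 10 N at full height with no travel. Drawing clear up and to the right.

>>> arm_command --commands '[{"tx": 0, "ty": 0, "tz": -6, "spin": 0, "grip": -1}, {"tx": 0, "ty": 0, "tz": -40, "spin": 0, "grip": -1}, {"tx": 0, "ty": 0, "tz": -80, "spin": 0, "grip": -1}, {"tx": 0, "ty": 0, "tz": -120, "spin": 0, "grip": -1}, {"tx": 10, "ty": -38, "tz": -130, "spin": 0, "grip": -1}, {"tx": 20, "ty": -78, "tz": -130, "spin": 0, "grip": -1}, {"tx": 30, "ty": -118, "tz": -130, "spin": 0, "grip": -1}, {"tx": 40, "ty": -155, "tz": -130, "spin": 0, "grip": -1}]'

```text
time_s: 15.98
tool_pos: [0.6353, -0.3428, 0.1645]
ee_rot: [-0.197, 3.135, -0.001]
contact_force: [0.9, 0.2, 0.1]
finger_gap: -0.0002
```

>>> arm_command --commands '[{"tx": 10, "ty": -38, "tz": 0, "spin": 0, "grip": -1}, {"tx": 20, "ty": -76, "tz": 0, "spin": 0, "grip": -1}, {"tx": 30, "ty": -114, "tz": 0, "spin": 0, "grip": -1}, {"tx": 40, "ty": -140, "tz": 0, "spin": 0, "grip": -1}, {"tx": 40, "ty": -140, "tz": 0, "spin": 0, "grip": -1}, {"tx": 40, "ty": -140, "tz": 0, "spin": 0, "grip": -1}]'

```text
time_s: 16.48
tool_pos: [0.6123, -0.4864, 0.1631]
ee_rot: [0.192, -3.135, -0.001]
contact_force: [-0.3, -0.1, -0.5]
finger_gap: -0.0
```

```bash
python3 - <<'E'
from h import *
im={n:imaging.capture(n) for n in("top","side")}
a=cv2.resize(im["top"][150:265,222:347],(400,368),interpolation=2);b=cv2.resize(im["side"][180:295,220:345],(400,368),interpolation=2)
cv2.imwrite("pics/6.png",np.hstack([a,b]))
# glass centroid, display/lug shift check (top)
for n,t in(("before",cv2.imread("pics/top0.png")),("after",im["top"])):
    m=(t[150:265,222:347].min(2)>200).astype(np.uint8);k,l,st,c=cv2.connectedComponentsWithStats(m,connectivity=4)
    i=1+st[1:,4].argmax();print(n,st[i,4],c[i]+[222,150])
print(arm.state()["contact_force"],arm.state()["tool_pos"])
E
```

```text
before 1788 [282.70469799 198.34004474]
after 1805 [282.76066482 198.26648199]
[-0.33435955  0.4491492  -0.02187166] [ 0.61346382 -0.48415603  0.1635967 ]
```

View pics/6.png

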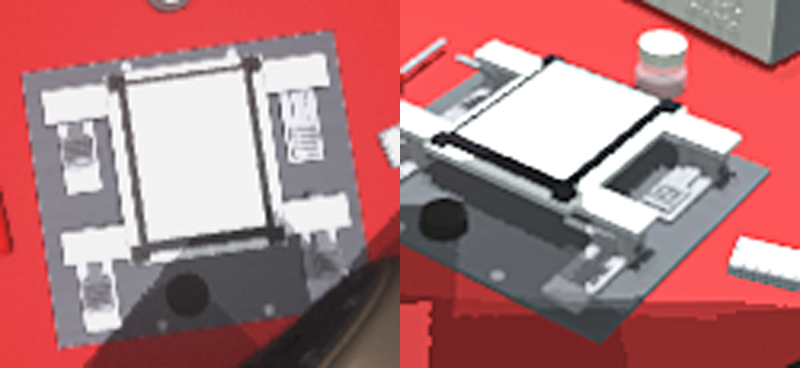

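The far right lever (top crop at about (303,130)) now lies flat. The other three still stand up, and the display moved less than 0.1 px. The arm is clear of everything, so I'm handing in.

```bash
python3 -c "
from cell import arm
print(arm.hand_in())"
```

```text
the job is handed in; nothing more can be done
None
```

The far right foot was the worn one. I pressed its shim lever flat, the corner now stands firm, and the job is handed in at about 16.6 s.

- **Finding it:** I pressed near left (12 N), then far left (14 N), and neither moved. Far right sank about 3.5 mm and bottomed out at 16 N. I did not press near right, because the giving lug had already been found.
- **Shim lever:** I pressed the far right lever down until it stopped hard at about 18.3 mm above the bench, against 18.5 mm in the text.
- **Check:** I pressed that lug once more. It held 10 N at its original height with no travel, and I then drew the arm clear.

**Last checks:** the final pictures show only the far right lever flat and the other three up. The near right one is partly in the arm's shadow. The display moved less than 0.1 pixel in the top view, and the tool reads no contact force.

**Disagreement:** the shut fingertips turned out to be about 11 mm behind the TCP, not 25 mm ahead as stated. The pictures showed this and contact confirmed it, so I worked from the contact height.

**Refused calls and pictures:** two early move calls were refused for a missing "spin" value and nothing moved. I viewed 10 to 11 pictures, so I may be one over the budget.

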